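# Lock the decanter rack with its brass rod

## Task

Lock the two decanters in for rolling the cart: draw the brass lock rod out of its marble rest and thread it straight down through the rack's lock post, through the slotted top eye, the eye of the upper bar, the eye of the lower bar and into the base socket, until its collar sits flat on the top eye, then let go. The two bars have end play, so their eyes are usually a little out of line with the post: feel for each one gently and draw it into line, never forcing the rod against the rack. Leave the decanters and the other things standing around where they stand.

Things in the scene. Friction and masses are not known exactly. Their poses are not given: they have to be found in the camera images.
- rack: Decanter lock rack, fixed: dark wood base 440 mm along its y, 8 mm thick, with an open brass lock post amid its front edge. Origin at table height on the lock axis, the vertical line through the post; z up, x towards the decanters (away from the robot), y along the two bars. An upright plate 27 to 35 mm behind the axis joins base and top eye. Bars end in fork guides 205 mm out, 96 mm (+y) and 66 mm (-y) high.
- top_eye (a point): Point on the lock axis on the upper face of the top eye, 112 mm above the table: a fixed plate 70 by 56 mm, 8 mm thick, with a slot 12.5 mm wide in the rack's x and 34 mm long in its y, centred here. The rod's collar comes to rest on this face.
- upper_pass (a point): Point on the lock axis at the top face of the upper bar (82 mm up). The bar's eye plate is 36 (x) by 62 mm (y), 6 mm thick, with a sharp-edged 12 mm round hole: exact in x, but up to 10 mm to either side of this point in y (not measured, hidden). The bar slides along y only, stiffly (about 2.2 N, stops at 11 mm), stays where put, and a rod in its hole carries it along. The bar runs to +y.
- lower_pass (a point): Point on the lock axis at the top face of the lower bar (52 mm up): the same eye plate, hole and play, with its own unmeasured offset in y; it runs to -y. Pressed from above, either bar gives on a spring, about 0.7 N per mm for up to 6 mm, and is then hard. The slot and the socket have chamfers of 1 to 1.5 mm.
- socket (a point): Point on the lock axis at the mouth of the socket in the rack's base block, 18 mm up: a fixed round hole of 15 mm, 13 mm deep, centred here.
- rod: Brass lock rod, loose, about 0.16 kg, upright, standing in the rest at the start (tip 8 mm above the table). Origin at the centre of its lower tip, z up along the rod. Shaft 10 mm thick and 104 mm long with a 1 mm chamfer at the tip; round collar 42 mm wide from 104 to 108 mm; above it a square head 22 by 22 mm (sides along the rod's x and y) from 108 to 148 mm, by which it is gripped.
- rod_tip (a point): The centre of the rod's lower tip.
- rod_head (a point): The centre line of the rod's square head, 130 mm above the tip.
- rest: Marble block 56 by 56 mm and 80 mm high, fixed, with an upright hole of 11.5 mm, 72 mm deep, in which the rod stands; it is on the left or on the right. Origin at the centre of its underside.
- decanter_a: Empty glass decanter with stopper, 86 mm wide, 194 mm high, loose, on the rack behind the upper bar, 78 mm behind and 150 mm to +y of the lock axis. Origin under its centre. Bystander.
- decanter_b: The same, behind the lower bar, 150 mm to -y of the lock axis. Bystander.
- shaker: Stainless cocktail shaker, 86 mm wide, 185 mm high, loose, on the side away from the rest. Origin under its centre. Bystander.
- dish: Black ceramic dish, 110 mm wide, 24 mm high, loose, in front of the rack. Origin under its centre. Bystander.
- flip_bottle: Green glass bottle with a closed steel flip cap, 68 mm wide, 236 mm high, loose, at the right. Origin under its centre. Bystander.
- tumbler_a: Glass tumbler, 76 mm wide, 85 mm high, loose, at the left. Origin under its centre. Bystander.
Things that resemble listed ones, but are neither listed nor needed, are in the scene too. What is meant by the rod is not green or turquoise, and is the smaller of those in its own colour.

How it is judged:
On the way, in this order (a step that is already met when the one before it is completed fails the run):
1. the rod is drawn out of its rest and lifted above the rack's top eye (height (world z) of rod_tip above 0.113 m), for 0.05 s.
2. its tip has passed down through the upper bar's eye (x of rod_tip in the frame of rack between -0.006 and 0.006 m and y of rod_tip in the frame of rack between -0.014 and 0.014 m and z of rod_tip in the frame of rack below 0.068 m), for 0.05 s.
3. its tip has passed down through the lower bar's eye (x of rod_tip in the frame of rack between -0.006 and 0.006 m and y of rod_tip in the frame of rack between -0.014 and 0.014 m and z of rod_tip in the frame of rack below 0.038 m), for 0.05 s.
At the end, for the whole second after the job is handed in: The rod stands upright (within 0.06 rad) in the lock post, through both bars, its tip in the base socket (within 6 mm of the lock axis) and its collar down on the top eye within 3.5 mm, released and at rest; the bystanders are within 25 mm of where they stood and upright (z of rod_tip in the frame of rack between 0.004 and 0.0115 m and x of rod_tip in the frame of rack between -0.006 and 0.006 m and y of rod_tip in the frame of rack between -0.006 and 0.006 m and angle between the z axis of rod and the z axis of rack, either way round below 0.06 rad and linear speed of rod below 0.02 m/s and contact force between rod and the fingers below 0.1 N and not (distance of any of decanter_a, decanter_b, shaker, dish, flip_bottle, tumbler_a from where it was at the start of the episode above 0.025 m or angle between any of decanter_a, decanter_b, shaker, dish, flip_bottle, tumbler_a's own z axis and vertical above 0.35 rad)); the robot touches nothing.
It fails at once if the rod is forced against the rack (more than 30 N) (contact force between rod and rack above 30 N).
It fails at once if a bystander is displaced by more than 25 mm or tipped (distance of any of decanter_a, decanter_b, shaker, dish, flip_bottle, tumbler_a from where it was at the start of the episode above 0.025 m or angle between any of decanter_a, decanter_b, shaker, dish, flip_bottle, tumbler_a's own z axis and vertical above 0.35 rad).
It also fails if it takes over 72 s, if anything falls off the work surface, if the arm or the gripper's body presses on something with over 40 N, if the wrist force passes 120 N, or if a joint passes its speed limit or range.

## Robot

A 6-joint arm with a two-finger parallel gripper is mounted at the origin on the work surface. World frame = base frame: x ahead of the robot, y to its left, z up, the work surface at z = 0. Lengths are in m, angles in rad, forces in N, time in s.
With the tool pointing down it reaches from about 0.375 to 0.925 m from the base axis. Payload 5.7 kg.
Tool frame: the origin (TCP) lies midway between the tips of the shut fingers; the grasp point (between the pads) lies 19 mm behind it; z points along the fingers, y is the line along which they close (so a half turn about z gives the same grasp; the last joint's range is limited). The gripper opens to 88 mm and grips with 3 to 60 N. Pads are 20 mm wide; open, the fingers measure 115 mm over their backs; the gripper's body (75 mm by 178 mm) begins 61 mm behind the grasp point.
Start: joints at [1.108, 0.359, 1.51, -0, 1.272, -0.115], TCP at [0.204, 0.564, 0.223] pointing down, gripper open.
Joint ranges: [-2.97, 2.97], [-1.01, 2.36], [0.21, 2.38], [-0.96, 4.11], [0.2, 2.71], [-2.98, 2.98]. Speed limits (rad/s): [2.39, 2.39, 3.14, 3.14, 3.14, 3.14].

## Interface

Orientations are given as a unit quaternion [x, y, z, w].
In Python, from bench import move_ptp, servo_line, goto_joints, move_gripper, sleep, inverse_kinematics, capture, PlanningError, close_job, spot_in, silhouettes, current_clock, current_joint_pos, current_qvel, current_joint_torque, current_position, current_orientation, current_force, current_torque, current_finger_gap, current_grip_force gives the robot as it stands. Calls block until the motion is done:
- move_ptp(position, orientation): joint-space move of the TCP to a pose.
- servo_line(position, orientation=None, rate=0.15, contact_N=None): straight line of the TCP; orientation=None keeps the orientation; rate is the mean speed in m/s. With contact_N (N) it stops when the force on the tool has changed by that much, and returns True; else False.
- goto_joints(angles): joint-space move.
- move_gripper(opening): finger opening in m; the grip force is fixed at half the most; returns when the fingers have stopped.
- sleep(seconds).
- inverse_kinematics(position, orientation): joint angles nearest the present ones, or None.
- capture(name): name is "scene" or "side" or "wrist"; returns a dict with "image" (400x640x3 uint8, blue, green, red), "range_z" (400x640 float32, m along the optical axis (not along the pixel's ray), 0 where there is no reading), "intrinsics" (3x3 intrinsics, pixels), "R" (3x3) and "t" (3): a world point X has camera coordinates R X + t. Camera axes: x right, y down, z forward; pixel columns grow to the right and rows downward; lengths in m; the calibration is good to about 2 mm. A picture is of the moment at which its call begins.
A pose or a line that the arm cannot do raises PlanningError and nothing moves.
- close_job(): hands the job in; it is judged then, once.
Trained networks look in the newest picture that a camera, given by its name, has taken for a name from the list of things; names that differ only in an ending like _2 or _b are one class to them, and where a whole thing is asked for, a point or a joint stands for the part that bears it (a point fixed in the world has none). Each returns a list of dicts, best first, with "conf" (0 to 1); they miss things now and then, are a little off and sometimes report something else, mostly with a low value. They report only what shows in the picture. A call takes as long as a camera call. They do not tell look-alikes from the thing itself.
- spot_in(camera, query): "xy" ([column, row] in pixels, amid what is visible of it).
- silhouettes(camera, query): "region" (400x640 bool, what is visible of it) and "xy" ([column, row] in pixels, amid what is visible of it).
Readings, each from a call of its own:
- current_clock(): time.
- current_joint_pos(): joint angles.
- current_qvel(): joint speeds.
- current_joint_torque(): joint torques, N m.
- current_position(): TCP position.
- current_orientation(): TCP orientation.
- current_force(): force on the tool from outside, world axes, zero at the start.
- current_torque(): the same for the moment, N m.
- current_finger_gap(): finger opening in m.
- current_grip_force(): force on a finger pad.
Only numpy, scipy, OpenCV 4.12 (cv2) and the standard library are available. Lean on these libraries where they do the work, as an engineer would, in place of code of your own. Each camera call takes 0.05 s, during which the arm holds its last target. There are 200 camera calls.

## Working session

There is one attempt and no reset: what is moved stays moved. The work goes in short steps, each a Python script; the robot and the scene stay as the last script left them, time stands still between calls to the robot, and variables do not carry over. Pictures are saved under pics/ and viewed, at most 10 in all, crops included, and the job is handed in when it is done.

```bash
mkdir -p pics; ls; cat > h.py <<'E'
from bench import *
import numpy as np, cv2
def world(c,u,v,z):
    K=c["intrinsics"];p=np.array([(u-K[0,2])/K[0,0]*z,(v-K[1,2])/K[1,1]*z,z]);return c["R"].T@(p-c["t"])
def cloud(c):
    K=c["intrinsics"];z=c["range_z"];v,u=np.mgrid[:400,:640]
    P=np.stack([(u-K[0,2])/K[0,0]*z,(v-K[1,2])/K[1,1]*z,z],-1);return (P-c["t"])@c["R"]
def proj(c,X):
    p=c["R"]@np.asarray(X)+c["t"];q=c["intrinsics"]@p;return q[:2]/q[2]
E
python3 - <<'E'
from h import *
for n in ["scene","side"]:
    c=capture(n);cv2.imwrite(f"pics/{n}0.png",c["image"]);P=cloud(c)
    print(n,"cam at",-c["R"].T@c["t"],c["intrinsics"][0,0])
    for q in ["rod","rack","rest","top_eye","shaker","dish","flip_bottle","tumbler_a","decanter_a","rod_head"]:
        for d in silhouettes(n,q)[:4]:
            m=d["region"]&(c["range_z"]>0)
            print(q,round(d["conf"],2),np.round(d["xy"]),np.round(np.median(P[m],0),3) if m.any() else None, np.round(np.percentile(P[m],[2,98],axis=0),3).tolist() if m.any() else None)
print(current_clock())
E
```

```text
pics
scene cam at [1.26634941 0.36215249 1.14609813] 472.8467777955285
rod 0.95 [449. 161.] [0.295 0.315 0.151] [[0.144, 0.282, -0.002], [0.314, 0.339, 0.207]]
rod 0.93 [460. 216.] [0.448 0.401 0.139] [[0.301, 0.378, -0.004], [0.467, 0.43, 0.19]]
rod 0.74 [430. 203.] [0.441 0.303 0.13 ] [[0.422, 0.285, 0.088], [0.453, 0.321, 0.157]]
rack 0.58 [303. 235.] [0.604 0.016 0.007] [[0.516, -0.183, 0.0], [0.704, 0.215, 0.111]]
rest 0.85 [420. 218.] [0.456 0.304 0.063] [[0.415, 0.269, -0.001], [0.468, 0.335, 0.082]]
top_eye 0.59 [305. 232.] [0.604 0.017 0.007] [[0.51, -0.181, -0.002], [0.704, 0.216, 0.111]]
shaker 0.95 [222. 147.] [ 0.478 -0.32   0.119] [[0.44, -0.357, 0.011], [0.499, -0.297, 0.184]]
dish 0.58 [321. 177.] [ 0.388 -0.029  0.01 ] [[0.344, -0.077, 0.002], [0.444, 0.021, 0.026]]
flip_bottle 0.66 [168. 171.] [ 0.625 -0.413  0.121] [[0.592, -0.445, 0.002], [0.645, -0.395, 0.232]]
tumbler_a 0.74 [451. 290.] [0.608 0.444 0.049] [[0.588, 0.409, -0.002], [0.66, 0.479, 0.085]]
tumbler_a 0.15 [306. 234.] [0.604 0.015 0.007] [[0.521, -0.183, 0.001], [0.705, 0.215, 0.111]]
decanter_a 0.7 [
[... 1944 characters left out ...]
0.405, 0.003], [0.654, 0.477, 0.084]]
decanter_a 0.79 [328. 170.] [0.608 0.136 0.099] [[0.58, 0.109, 0.004], [0.814, 0.366, 0.198]]
decanter_a 0.71 [414. 210.] [ 0.642 -0.16   0.096] [[0.617, -0.19, -0.002], [0.829, -0.017, 0.198]]
decanter_a 0.64 [358. 218.] [ 0.571 -0.03   0.007] [[0.514, -0.213, 0.001], [0.685, 0.205, 0.11]]
rod_head 0.88 [235. 144.] [0.436 0.393 0.141] [[0.417, 0.375, 0.042], [0.46, 0.413, 0.188]]
rod_head 0.65 [200. 166.] [0.282 0.307 0.151] [[0.261, 0.287, 0.002], [0.386, 0.531, 0.206]]
rod_head 0.58 [250. 161.] [0.427 0.295 0.127] [[0.414, 0.283, 0.078], [0.447, 0.315, 0.155]]
rod_head 0.5 [229. 182.] [0.338 0.244 0.107] [[0.325, 0.231, 0.0], [0.401, 0.38, 0.147]]
1.1
```

View pics/scene0.png

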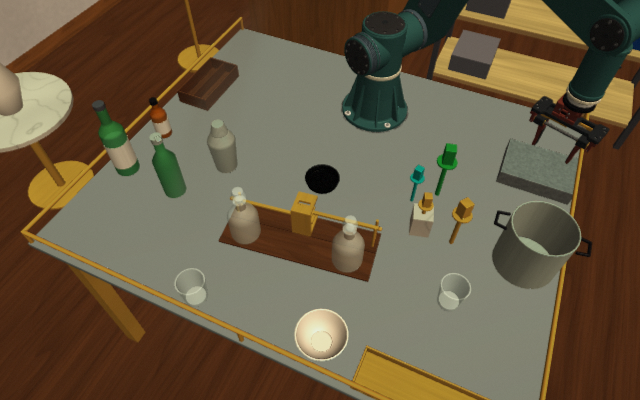

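```bash
python3 - <<'E'
import cv2
a=cv2.imread("pics/side0.png")[90:260,170:400];b=cv2.imread("pics/scene0.png")[120:270,370:500]
a=cv2.resize(a,None,fx=2,fy=2,interpolation=2);b=cv2.resize(b,None,fx=2.2,fy=2.2,interpolation=2)
import numpy as np
h=max(a.shape[0],b.shape[0]);o=np.zeros((h,a.shape[1]+b.shape[1],3),np.uint8);o[:a.shape[0],:a.shape[1]]=a;o[:b.shape[0],a.shape[1]:]=b
cv2.imwrite("pics/crop1.png",o)
E
```

```text
(no output)
```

View pics/crop1.png

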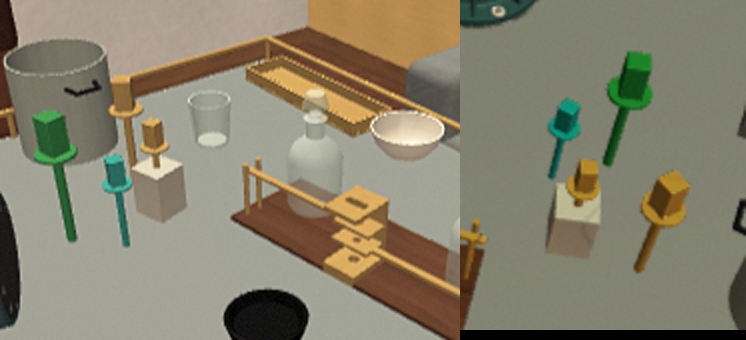

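Candidates in the scene image: green rod (449,161), turquoise rod (417,180), large brass rod (462,214), and small brass rod in the marble rest (427,203). The last is the one: brass, the smaller of its colour, standing in the rest. The rack's top eye is at (305,205).

Next I'll measure its head and the rack's top eye, then look from the wrist.

```bash
cat >> h.py <<'E'
def down(a):  # tool pointing down, tool y axis at world angle a
    from scipy.spatial.transform import Rotation as R
    y=np.array([np.cos(a),np.sin(a),0]);z=np.array([0,0,-1.]);x=np.cross(y,z)
    return R.from_matrix(np.stack([x,y,z],1)).as_quat()
def rect(P,ctr,r,z0,z1):
    m=(np.hypot(P[...,0]-ctr[0],P[...,1]-ctr[1])<r)&(P[...,2]>z0)&(P[...,2]<z1)
    q=P[m]; return m,q,cv2.minAreaRect((q[:,:2]*1000).astype(np.float32)) if len(q)>4 else None
E
python3 - <<'E'
from h import *
from scipy.spatial.transform import Rotation as R
print("tool y",R.from_quat(current_orientation()).as_matrix()[:,1])
for n in ["scene","side"]:
    c=capture(n);P=cloud(c)
    m,q,r=rect(P,(.437,.30),.035,.147,.165);print(n,"head",len(q),r,q[:,:].mean(0))
    m,q,r=rect(P,(.56,.0),.08,.106,.118);print(n,"eye",len(q),r,q.mean(0))
    # bar posts / bars: all points z>.045 near rack
    m=(P[...,2]>.085)&(P[...,2]<.105)&(abs(P[...,0]-.56)<.1)&(P[...,1]>.19)&(P[...,1]<.25);print("post+",np.median(P[m],0) if m.any() else 0)
    m=(P[...,2]>.003)&(P[...,2]<.011)&(abs(P[...,0]-.6)<.12)&(abs(P[...,1])<.27);print("base",cv2.minAreaRect((P[m][:,:2]*1000).astype(np.float32)))
E
```

```text
tool y [ 3.40861398e-01  9.40113557e-01 -8.40421690e-05]
scene head 70 ((434.8608093261719, 302.2984313964844), (26.37950325012207, 22.026826858520508), 17.685117721557617) [0.43598123 0.3022403  0.1535816 ]
scene eye 387 ((566.1416015625, -3.676502227783203), (74.37521362304688, 57.1839485168457), 8.048659324645996) [ 0.56797617 -0.00342855  0.11025157]
post+ [0.61707913 0.19472225 0.09393126]
base ((599.8709106445312, 0.554840087890625), (237.5082244873047, 537.526611328125), 0.13091833889484406)
side head 44 ((430.1287841796875, 299.6876525878906), (23.615211486816406, 23.70085906982422), 24.563047409057617) [0.42905193 0.29839141 0.15243827]
side eye 309 ((563.7103271484375, -5.738304138183594), (73.88805389404297, 58.70442199707031), 6.420492172241211) [ 0.56171579 -0.00671289  0.10980805]
post+ [0.5246632  0.19576447 0.09196596]
base ((607.5006713867188, 1.5874481201171875), (163.72824096679688, 442.8978271484375), 7.719978332519531)
```

```bash
python3 - <<'E'
from h import *
q=down(np.radians(110))
p=current_position()
servo_line([p[0],p[1],.32],rate=.3)
move_ptp([.432,.300,.27],q)
print(current_joint_pos())
c=capture("wrist");P=cloud(c);cv2.imwrite("pics/wrist1.png",c["image"])
print("cam",-c["R"].T@c["t"])
m,s,r=rect(P,(.432,.30),.035,.147,.165);print("head",len(s),r,s.mean(0) if len(s) else 0)
m,s,r=rect(P,(.432,.30),.05,.105,.120);print("collar",len(s),r)
m,s,r=rect(P,(.432,.30),.06,.07,.09);print("rest",len(s),r)
print(current_clock(),current_force())
E
```

```text
[ 4.76394685e-01  2.10653631e-01  1.60337229e+00  4.26187346e-04
  1.32873301e+00 -1.44330375e+00]
cam [0.35832323 0.27503283 0.43267822]
head 696 ((431.6151428222656, 302.93701171875), (22.756025314331055, 21.663497924804688), 20.6290340423584) [0.4304147  0.30252107 0.15664411]
collar 664 ((429.1381530761719, 301.78240966796875), (36.39827346801758, 40.73377990722656), 20.423477172851562)
rest 1382 ((431.8092346191406, 303.1322937011719), (56.45084762573242, 56.014610290527344), 15.204408645629883)
3.05 [ 0.67292782  0.12072107 -0.24965738]
```

View pics/wrist1.png

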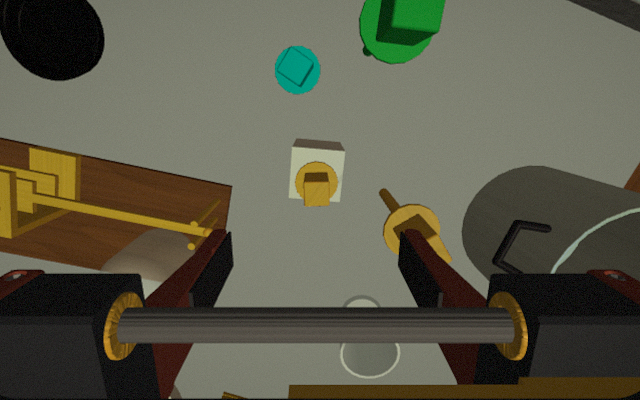

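The wrist view shows the chosen brass rod in the marble rest at (317,185). The larger brass rod stands clear at (412,228), turquoise is at (298,68) and green at (410,20). I'll grip it, draw it out and look at the rack.

```bash
python3 - <<'E'
from h import *
q=down(np.radians(110.6)); x,y=.4317,.3028
move_gripper(.05)
move_ptp([x,y,.19],q)
print("hit",servo_line([x,y,.122],q,rate=.07,contact_N=6),current_position())
move_gripper(0.0)
print(current_finger_gap(),current_grip_force(),current_force())
servo_line([x,y,.16],q,rate=.05); print(current_force(),current_torque())
servo_line([x,y,.30],q,rate=.12)
print(current_clock(),current_finger_gap(),current_force())
# over to rack, standing off in front to look at it
q=down(np.radians(97.7))
move_ptp([.60,.0,.33],q)
c=capture("wrist");P=cloud(c);cv2.imwrite("pics/wrist2.png",c["image"])
np.savez("w2.npz",**c)
m,s,r=rect(P,(.565,-.005),.06,.104,.120);print("eye",len(s),r,s.mean(0) if len(s) else 0)
print(proj(c,[.565,-.005,.112]),current_joint_pos(),current_clock())
E
```

```text
hit False [0.43206431 0.30300545 0.12238068]
0.02213210765393775 29.970315992832184 [ 0.23689778 -1.09586042  1.52257763]
[ 0.11984846  0.44663726 -0.92225651] [-0.04489016 -0.02761134 -0.01912275]
8.1167 0.02172346457391237 [ 0.0140872   0.03814596 -1.69155918]
eye 2860 ((564.3092041015625, -3.7241554260253906), (70.31437683105469, 56.102699279785156), 7.637355327606201) [ 0.56280745 -0.00385927  0.11309796]
[312.82881341 137.7426966 ] [-1.13180175e-01  2.83554847e-01  1.35660485e+00  5.90774728e-04
  1.50196847e+00 -1.82001491e+00] 9.475
```

View pics/wrist2.png

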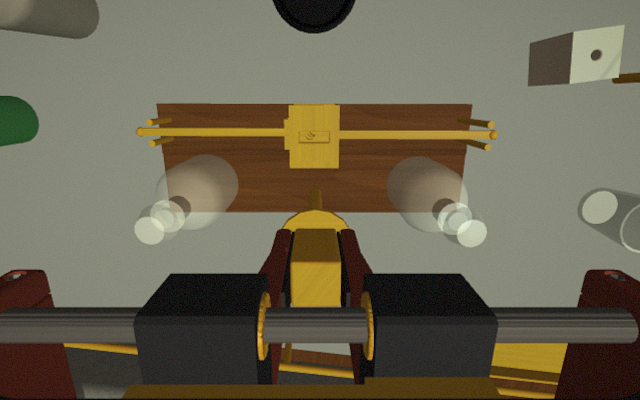

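```bash
python3 - <<'E'
from h import *
c=dict(np.load("w2.npz"));P=cloud(c)
cv2.imwrite("pics/slot.png",cv2.resize(c["image"][95:175,255:375],None,fx=6,fy=6,interpolation=2))
a=np.radians(7.64);o=np.array([.5643,-.0037,0])
Rm=np.array([[np.cos(a),-np.sin(a),0],[np.sin(a),np.cos(a),0],[0,0,1]])
Q=(P-o)@Rm
np.set_printoptions(linewidth=250)
for v in range(116,158,3):
    print(v,[tuple((Q[v,u]*1000).round().astype(int)) for u in (282,285,288,291)])
print("slot row y,z at v=135")
for v in (132,134,136,138): print([tuple((Q[v,u]*1000).round().astype(int)) for u in range(294,336,3)])
for n in (0,1):
    m=(abs(Q[...,0])<.02)&(Q[...,2]>.04)&(Q[...,2]<.10)&((Q[...,1]<-.1) if n else (Q[...,1]>.1))
    print("bar",n,np.percentile(Q[m],[1,50,99],axis=0))
E
```

```text
116 [(np.int64(-18), np.int64(-45), np.int64(9)), (np.int64(-18), np.int64(-41), np.int64(10)), (np.int64(-18), np.int64(-37), np.int64(11)), (np.int64(-23), np.int64(-26), np.int64(112))]
119 [(np.int64(-14), np.int64(-45), np.int64(10)), (np.int64(-18), np.int64(-35), np.int64(79)), (np.int64(-18), np.int64(-32), np.int64(78)), (np.int64(-20), np.int64(-25), np.int64(113))]
122 [(np.int64(-10), np.int64(-45), np.int64(12)), (np.int64(-15), np.int64(-35), np.int64(82)), (np.int64(-15), np.int64(-31), np.int64(84)), (np.int64(-17), np.int64(-26), np.int64(114))]
125 [(np.int64(-6), np.int64(-46), np.int64(10)), (np.int64(-11), np.int64(-35), np.int64(84)), (np.int64(-11), np.int64(-31), np.int64(83)), (np.int64(-14), np.int64(-26), np.int64(113))]
128 [(np.int64(-5), np.int64(-42), np.int64(49)), (np.int64(-8), np.int64(-35), np.int64(82)), (np.int64(-8), np.int64(-31), np.int64(83)), (np.int64(-10), np.int64(-26), np.int64(113))]
131 [(np.int64(-2), np.int64(-41), np.int64(54)), (np.int64(-4), np.int64(-35), np.int64(83)), (np.int64(-4), np.int64(-31), np.int64(84)), (np.int64(-7), 
[... 3571 characters left out ...]
 np.int64(-10), np.int64(83)), (np.int64(7), np.int64(-7), np.int64(53)), (np.int64(7), np.int64(-3), np.int64(53)), (np.int64(4), np.int64(1), np.int64(83)), (np.int64(4), np.int64(5), np.int64(83)), (np.int64(4), np.int64(8), np.int64(82)), (np.int64(4), np.int64(12), np.int64(82)), (np.int64(4), np.int64(16), np.int64(84)), (np.int64(1), np.int64(18), np.int64(114)), (np.int64(1), np.int64(21), np.int64(114))]
bar 0 [[-1.67374443e-02  1.01590426e-01  4.33932856e-02]
 [-1.67842352e-04  1.89284624e-01  8.32912862e-02]
 [ 1.57382981e-02  2.18369168e-01  9.82296475e-02]]
bar 1 [[-0.01859297 -0.4106883   0.04047874]
 [-0.00113614 -0.20185137  0.05314879]
 [ 0.01634085 -0.10238966  0.06788569]]
```

View pics/slot.png

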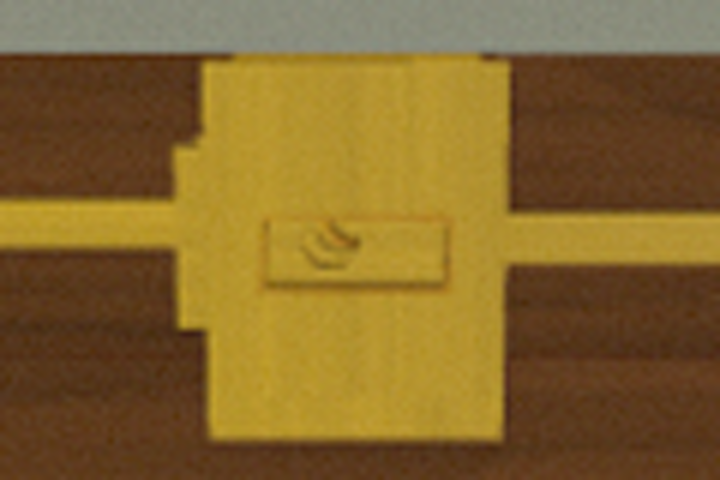

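The slot crop shows the upper hole left of the slot centre, at crop (333,245): the rack-y offset is about -6 mm. The lower hole overlaps it and looks nearer the centre. Now I'll check how the rod sits in the hand from the same frame and where the lower hole is.

```bash
python3 - <<'E'
from h import *
c=dict(np.load("w2.npz"));P=cloud(c)
print(current_position())
T=P-current_position()
a=np.radians(7.7);Rm=np.array([[np.cos(a),-np.sin(a),0],[np.sin(a),np.cos(a),0],[0,0,1]])
T=T@Rm*1000
n=(np.hypot(T[...,0],T[...,1])<40)
for lo,hi in [(-11,-3),(-14,-11),(-100,-20)]:
    m=n&(T[...,2]>lo)&(T[...,2]<hi);print(lo,hi,m.sum(),np.percentile(T[m],[1,10,50,90,99],axis=0).round(1).tolist() if m.any() else 0)
m=n&(T[...,2]>-10.5)&(T[...,2]<-3);s=T[m]
# collar outline, shaft width by rows
v,u=np.nonzero(n&(T[...,2]>-115)&(T[...,2]<-3))
for r in range(v.min(),v.max()+1,3):
    k=u[v==r]
    if len(k): print(r,k.min(),k.max(),T[r,k.min()].round(1),T[r,(k.min()+k.max())//2].round(1),T[r,k.max()].round(1))
# lower hole: rays at plane z=.052
C=-c["R"].T@c["t"];a=np.radians(7.64);o=np.array([.5643,-.0037,0]);Rm=np.array([[np.cos(a),-np.sin(a),0],[np.sin(a),np.cos(a),0],[0,0,1]])
for v in range(131,142):
  for u in range(303,320):
    X=P[v,u]
    if X[2]<.07:
        Y=(C+(X-C)*(C[2]-.053)/(C[2]-X[2])-o)@Rm*1000
        print(v,u,"plate" if X[2]>.045 else "hole",Y[:2].round(1),round(X[2]*1000))
E
```

```text
[0.59954096 0.00142248 0.329871  ]
-11 -3 1031 [[-20.9, -15.5, -8.3], [-19.6, -11.1, -6.2], [-14.8, 0.6, -5.2], [-11.1, 12.5, -4.3], [-9.6, 17.1, -3.3]]
-14 -11 0 0
-100 -20 201 [[-5.5, -4.1, -99.2], [-5.2, -3.1, -95.4], [-4.7, 0.6, -77.4], [-2.8, 4.4, -62.4], [-0.8, 5.4, -57.1]]
188 313 317 [  -5.    -1.  -110.9] [  -5.2    0.7 -110. ] [  -4.9    2.4 -111.2]
191 310 320 [  -2.9   -3.5 -109. ] [  -5.3    0.7 -100. ] [  -3.1    4.9 -108.1]
194 310 320 [ -3.1  -3.4 -99.1] [ -5.4   0.7 -91. ] [ -3.3   4.7 -98.4]
197 309 321 [ -0.5  -4.2 -99.2] [ -5.7   0.6 -81.5] [ -0.8   5.5 -98.1]
200 309 321 [ -1.1  -4.1 -88.8] [ -5.2   0.6 -75.3] [ -1.8   5.3 -86.6]
203 309 321 [ -1.6  -3.9 -79.5] [ -5.2   0.6 -67.8] [ -2.5   5.1 -76.5]
206 309 321 [ -2.6  -3.7 -69. ] [ -5.3   0.6 -60.6] [ -2.7   5.  -68.5]
209 309 322 [-20.4  -2.6  -8.6] [-21.1   0.6  -6.5] [-20.8   4.3  -7.4]
212 299 332 [-19.3  -8.   -7. ] [-20.    0.6  -5. ] [-19.4   9.7  -6.7]
215 294 337 [-17.6 -10.7  -6.9] [-18.3   0.6  -4.9] [-17.   12.5  -8.7]
218 289 341 [-15.5 -13.5  -8.1] [-16.4   0.6  -5.5] [-15.5  14.7  -8. ]
221 287 3
[... 1225 characters left out ...]
 -4.1] 20
135 312 hole [ 3.6 -2.8] 18
135 313 hole [ 3.6 -1.5] 19
135 314 hole [ 3.6 -0.2] 16
136 306 plate [  4.9 -10.6] 53
136 307 plate [ 4.9 -9.3] 52
136 308 plate [ 4.9 -8. ] 54
136 309 plate [ 4.9 -6.7] 52
136 310 hole [ 4.9 -5.4] 19
136 311 hole [ 4.9 -4.1] 19
136 312 hole [ 4.9 -2.8] 18
136 313 hole [ 4.9 -1.5] 19
136 314 plate [ 4.9 -0.2] 52
137 307 plate [ 6.2 -9.3] 54
137 308 plate [ 6.2 -8. ] 53
137 309 plate [ 6.2 -6.7] 55
137 310 plate [ 6.2 -5.4] 53
137 311 plate [ 6.2 -4.1] 53
137 312 plate [ 6.2 -2.8] 53
137 313 plate [ 6.2 -1.5] 54
138 308 plate [ 7.5 -8. ] 53
138 309 plate [ 7.5 -6.7] 53
138 310 plate [ 7.5 -5.4] 54
138 311 plate [ 7.5 -4.1] 54
138 312 plate [ 7.5 -2.8] 53
```

```bash
cat >> h.py <<'E'
A=np.radians(7.64);O=np.array([.5643,-.0037]);RR=np.array([[np.cos(A),-np.sin(A)],[np.sin(A),np.cos(A)]])
OFF=np.array([-.0002,.0006]); HT=.1144; Q=down(A+np.pi/2)
def tip(): # actual rod tip in rack frame, mm
    p=np.array(current_position());return np.r_[(p[:2]-O)@RR+OFF,p[2]-HT]*1000
def go(x,y,z,rate=.03,N=None,corr=(0,0,0)): # mm, rack frame
    w=O+RR@(np.array([x+corr[0],y+corr[1]])/1000-OFF)
    return servo_line([w[0],w[1],(z+corr[2])/1000+HT],Q,rate=rate,contact_N=N)
def F(): 
    f=np.mean([np.array(current_force()) for _ in range(3)],0);return np.r_[f[:2]@RR,f[2]].round(2)
E
python3 - <<'E'
from h import *
print(current_position())
w=O+RR@(np.array([0,-.006])-OFF)
move_ptp([w[0],w[1],.27],Q);go(0,-6,122,.1)
sleep(.3);print(tip().round(2),F(),current_torque(),current_clock())
h=go(0,-6,101,.02,2.5);print(h,tip().round(2),F(),current_clock())
E
```

```text
[0.59954096 0.00142248 0.329871  ]
[  0.42  -6.12 122.62] [-0.1  -0.27 -1.7 ] [ 0.01984173 -0.01681727 -0.02438033] 10.6417
False [  0.12  -6.   101.16] [-0.07  0.12 -1.4 ] 11.8417
```

```bash
python3 - <<'E'
from h import *
for d in (2.5,-2.5):
    h=go(d,-6,101,.008,1.5);print(h,tip().round(2),F())
    go(0,-6,101,.02)
sleep(.2);print(tip().round(2),F(),current_clock())
E
```

```text
True [  1.16  -5.85 100.35] [-0.58 -0.76 -1.77]
True [ -2.18  -5.99 100.61] [ 1.97  0.67 -0.8 ]
[ -0.3   -5.94 100.74] [-0.54  0.18 -0.92] 13.2667
```

```bash
python3 - <<'E'
from h import *
go(-.4,-6,96,.02);sleep(.15);print(tip().round(2),F())
h=go(-.4,-6,72,.02,1.8);print(h,tip().round(2),F(),current_clock())
E
```

```text
[-0.34 -6.02 96.06] [ 0.08 -0.39 -2.42]
False [-0.3  -6.01 72.15] [ 0.1   0.07 -0.89] 15.1667
```

```bash
python3 - <<'E'
from h import *
go(-.4,-6,66,.02);print(tip().round(2),F())
go(-.4,-3,66,.01);print(tip().round(2),F());sleep(.2);print(tip().round(2),F())
h=go(-.4,-3,58,.02,2.5);print(h,tip().round(2),F(),current_clock())
if not h:
    h=go(-.4,-3,40,.015,1.8);print(h,tip().round(2),F(),current_clock())
E
```

```text
[-0.52 -5.94 65.81] [ 0.15  0.34 -1.38]
[-0.33 -3.32 66.08] [ 1.12 -3.14 -1.86]
[-0.27 -3.21 66.09] [-1.18 -2.39 -0.75]
False [-0.37 -2.97 57.93] [-0.08 -1.42 -1.08] 16.8167
False [-0.42 -3.01 40.09] [ 0.32 -3.22 -0.7 ] 18.1667
```

```bash
python3 - <<'E'
from h import *
go(-.4,-3,30,.02);sleep(.1);print(tip().round(2),F())
go(-.4,0.3,30,.01);sleep(.2);print(tip().round(2),F(),current_torque())
h=go(-.4,0.3,9.5,.015,3);print(h,tip().round(2),F(),current_torque(),current_clock())
E
```

```text
[-0.5  -2.95 29.99] [-0.33 -1.08 -1.27]
[-0.44  0.18 30.02] [-0.53 -4.38  0.66] [-1.17788989  0.07592096  0.04437105]
False [-0.35  0.29  9.6 ] [-0.71 -4.61  1.1 ] [-0.98788713 -0.17273456 -0.03247975] 21.1167
```

```bash
python3 - <<'E'
from h import *
h=go(-.4,0.3,6.5,.006,4);print(h,tip().round(2),F(),current_torque())
c=capture("side");cv2.imwrite("pics/side1.png",cv2.resize(c["image"][130:290,270:450],None,fx=3.3,fy=3.3,interpolation=2));print(current_clock())
E
```

```text
True [-0.31  0.13  7.81] [-0.18  0.23  4.5 ] [0.13780348 0.04818925 0.0285246 ]
21.55
```

View pics/side1.png

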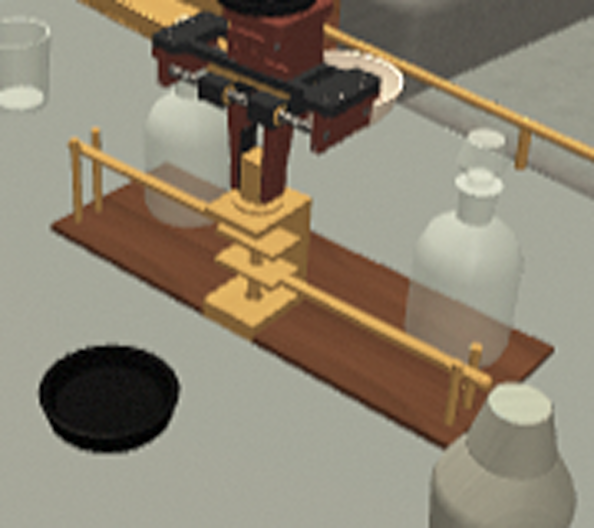

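The crop shows the rod through both bar eyes at (255,260) and in the base, with the collar flat on the top eye at (258,205). I'll release it, withdraw and check.

```bash
python3 - <<'E'
from h import *
move_gripper(.05);sleep(.2);print(current_grip_force(),current_finger_gap())
p=current_position();servo_line([p[0],p[1],.20],rate=.06);servo_line([p[0],p[1],.33],rate=.15)
w=O+RR@np.array([.035,0]);move_ptp([w[0],w[1],.33],Q);sleep(.3)
c=capture("wrist");P=cloud(c)
T=(P-np.r_[O,0]);T=np.concatenate([T[...,:2]@RR,T[...,2:]],-1)*1000
m=(np.hypot(T[...,0],T[...,1])<25)&(T[...,2]>135)&(T[...,2]<175);print("head",np.percentile(T[m],[2,50,98],axis=0).round(1))
m=(np.hypot(T[...,0],T[...,1])<30)&(T[...,2]>109)&(T[...,2]<122);print("z",np.percentile(T[m][:,2],[5,50,95]))
cv2.imwrite("pics/final.png",c["image"]);print(current_clock())
E
```

```text
0.0 0.05014865849115396
head [[-11.1  -9.2 142.8]
 [ -1.5   0.9 157.1]
 [ 10.5  11.8 158.9]]
z [112.11569097 113.78052159 118.08074578]
25.4667
```

View pics/final.png

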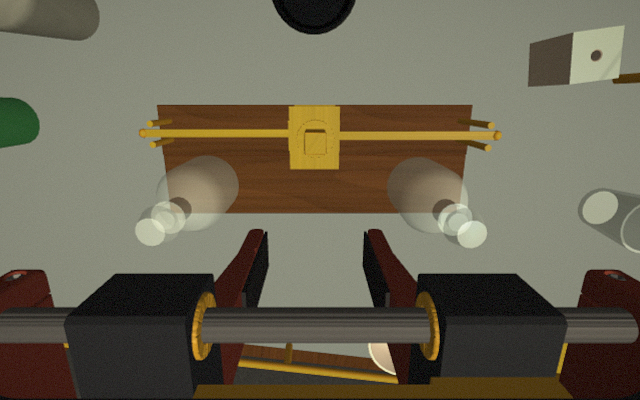

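The rod stands upright, seated in the post at (315,140), head top at 157 mm. The gripper is clear, and the decanters and dish in view have not moved.

```bash
python3 -c "
from bench import *
print(close_job())"
```

```text
the job is handed in; nothing more can be done
None
```

The brass lock rod is threaded through both bars into the base socket with its collar on the top eye and released; the job was handed in at about 25 s of 72, and the hand-in returned no verdict.

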